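# Mix one specimen jar on the sprung-dish mixer

## Robot

A 7-joint arm with a two-finger parallel gripper is mounted at the origin on the work surface. World frame = base frame: x ahead of the robot, y to its left, z up, the work surface at z = 0. Lengths are in m, angles in rad, forces in N, time in s.
With the tool pointing down it reaches from about 0.425 to 0.875 m from the base axis. Payload 4.7 kg.
Tool frame: the origin (TCP) lies between the finger pads; the fingertips stand 11 mm ahead of it and the grasp point (between the pads) lies 8 mm behind it; z points along the fingers, y is the line along which they close (so a half turn about z gives the same grasp; the last joint's range is limited). The gripper opens to 87 mm and grips with 3 to 60 N. Pads are 19 mm wide; open, the fingers measure 117 mm over their backs; the gripper's body (75 mm by 190 mm) begins 51 mm behind the grasp point.
Start: joints at [-1.306, 0.321, -0.07, 1.45, 0.023, 1.371, -0.057], TCP at [0.161, 0.63, 0.234] pointing down, gripper open.
Joint ranges: [-2.86, 2.86], [-0.3, 2.09], [-1.38, 1.24], [0.06, 2.45], [-1.56, 4.7], [0.09, 2.05], [-2.69, 2.69]. Speed limits (rad/s): [2.57, 2.57, 3.14, 3.14, 3.14, 3.14, 3.14].

## Interface

Orientations are given as a rotation vector (axis times angle).
In Python, from bench import ctrl gives the robot as it stands. The module is installed in compiled form; this text tells all that it offers.
- The arm moves only by the shell command python3 -m inch 'ROWS' [FORCE]. ROWS is JSON, a list of rows, each an object with "slide": the shift along the tool's x, y, z scaled (see below), a list of three; "angular": the turn, a rotation vector about the tool's x, y, z scaled (see below), a list of three; "claw": the opening, from -1 (shut) to 1 (fully open). In form: [{"slide": [tx, ty, tz], "angular": [rx, ry, rz], "claw": claw}, ...]. A call has 1 to 10 rows; each row is the pose to reach, as a shift and turn from the pose commanded when the call began, along the tool's axes at that moment; what a row does not reach only later rows make up. The controller multiplies each number of a shift by 0.25 m and each number of a turn by 30 degrees. A row lasts 1/10 s, in which the tool goes at most 50 mm and 8.59 degrees, less where a joint would pass 70% of its speed; a pose out of reach is approached as far as the arm can. A call with a number of a shift or a turn outside -1 to 1 is refused whole. A call with a gripper value outside its range is refused whole. The fingers move at their own pace and stop on an object; FORCE is the grip in N (left out, the last holds). Time passes only in rows, so rows that repeat a pose let the fingers close. It gives the time, the measured TCP pose, the force, the opening and the grip force at its end, in the units of the state.
- ctrl.get_state(): the state, without advancing time (a new reading comes with each control period).
- ctrl.get_image(name): name is "side" or "top" or "wrist"; returns a dict with "color" (384x512x3 uint8, red, green, blue), "depth" (384x512 float32, m along the optical axis (not along the pixel's ray), 0 where there is no reading), "camera_matrix" (3x3 intrinsics, pixels), "extrinsics" (4x4, takes a point from camera to world coordinates); the wrist camera has in their place "tool_from_camera" (4x4, takes a point from camera to tool coordinates, whose origin is the TCP and whose axes are the flange's). Camera axes: x right, y up, looking along -z (the intrinsics and any distortion apply to the point x, -y, -z); pixel columns grow to the right and rows downward; lengths in m; the calibration is good to about 2 mm. A picture is of the moment at which its call begins: read the wrist's pose just before it.
- ctrl.close_job(): hands the job in; it is judged then, once.
Trained networks look in the newest picture that a camera, given by its name, has taken for a name from the list of things; names that differ only in an ending like _2 or _b are one class to them, and where a whole thing is asked for, a point or a joint stands for the part that bears it (a point fixed in the world has none). Each returns a list of dicts, best first, with "confidence" (0 to 1); they miss things now and then, are a little off and sometimes report something else, mostly with a low value. They report only what shows in the picture. A call takes as long as a camera call. They do not tell look-alikes from the thing itself.
- ctrl.find_in(query, camera): "bbox" ([centre column, centre row, width, height] in pixels, round what is visible of it).
- ctrl.outline_of(query, camera): "mask" (384x512 bool, what is visible of it) and "bbox" ([centre column, centre row, width, height] in pixels, round what is visible of it).
The state is a dict: "time": time; "joint_positions": joint angles; "qd": joint speeds; "joint_torque": joint torques, N m; "position": TCP position; "tool_rot": TCP orientation; "ft_force": force on the tool from outside, world axes, zero at the start; "torque": the same for the moment, N m; "grip_width": opening from 0.0 (shut) to 1.0 (fully open); "grip_force": force on a finger pad.
Only numpy, scipy, OpenCV 4.12 (cv2) and the standard library are available. Lean on these libraries where they do the work, as an engineer would, in place of code of your own. Each camera call takes 0.05 s, during which the arm holds its last target. There are 200 camera calls.

## Task

Take the tall jar out of the slanted rack and press its base squarely into the mixer's sprung dish until the dish is fully down, keeping it down for about two seconds. Then stand the jar upright on the round rubber mat in the tray, setting it down rather than dropping it, and leave the other jars and both bottles where they are.

Things in the scene. Friction and masses are not known exactly. Their poses are not given: they have to be found in the camera images.
- tall_jar: the jar to be mixed: a plain round amber jar with a flush white cap, 30 mm diameter over its whole length and 110 mm tall (cap: the top 26 mm), about 90 g. Origin: centre of its base; z runs along its axis to the cap. It starts 40 mm deep in one of the rack's three pockets, leaning with them. It is the only tall jar.
- short_jar_a: bystander in the rack: same look and diameter, but 80 mm tall. Origin: centre of its base; z to its cap.
- short_jar_b: bystander in the rack, same as short_jar_a.
- short_jar_c: bystander standing upright in the other bay of the tray, same size as short_jar_a (80 mm).
- rack: fixed white slanted rack: 50 x 164 x 48 mm block, three blind pockets 32 mm wide and 40 mm deep, 56 mm apart in a row along its y. Pocket axes lean 30 degrees from vertical towards its front (-x): a jar is drawn out along (-0.5, 0, 0.866) in the rack's frame. Jars lean up to 3 degrees further. Centre of the pocket mouths' face: (-24, 0, 58) mm. Origin: on the bench under the block; z up.
- mixer: fixed white bench mixer, 150 x 110 mm on the bench, about 100 mm tall at the back of its sloped top, which faces its front (-x) and carries the dish. Origin: centre of its underside; z up.
- pad_floor (a point): centre of the upper face of the mixer's dish floor (moves with the dish). z is the dish's axis, leaning 25 degrees from vertical towards the mixer's front (-x). Black rubber dish, 36 mm wide inside at the floor, 44 mm at the rim 6 mm above it, 52 mm outside. In the mixer's frame the floor is at (1, 0, 102) mm when up.
- pad (a joint): how far the dish is pressed down along its own axis: 0 = up, 0.012 m = fully down, against a spring of about 3 N rising to 10 N at the bottom stop. It springs back when let go.
- tray: fixed grey open tray, 90 x 158 mm outside and 30 mm tall, walls and floor 4 mm thick, one divider across the middle making two bays side by side along its y. Origin: centre of its underside; z up.
- mat: thin black rubber disc fixed on the floor of one of the tray's two bays, 56 mm diameter, 3 mm thick. Origin: centre of its underside, 4 mm over the bench, so its top is 7 mm over the bench. The jar must finally stand on it.
- bottle_a: bystander: loose amber bottle with white cap, 52 mm diameter, 140 mm tall, standing between two of the fixed things. Origin: centre of its base.
- bottle_b: bystander: loose white bottle, same size as bottle_a, standing on the other side. Origin: centre of its base.
Not all that is in view belongs to the job. Leave any pink, purple or turquoise look-alike of the tall_jar alone.

How it is judged:
On the way:
1. the dish is fully down (at least 10 of its 12 mm) under the base of the tall jar, which is held in the fingers, centred in the dish within 8 mm and square to it within 0.2 rad, for 1 s (value of joint pad above 0.01 m and contact force between tall_jar and mixer above 2 N and contact force between the fingers and tall_jar above 1 N and distance between tall_jar and pad_floor below 0.009 m and angle between the z axis of tall_jar and the z axis of pad_floor, either way round below 0.2 rad and angle between tall_jar's own z axis and vertical below 1 rad), for 1 s.
At the end, for the whole second after the job is handed in: The tall jar stands upright (within 0.08 rad) and at rest on the rubber mat in the tray, its centre within 18 mm of the mat's, let go; the mixer's dish is back up (within 3 mm) (horizontal distance between tall_jar and mat below 0.018 m and z of tall_jar in the frame of mat between 0.001 and 0.006 m and angle between tall_jar's own z axis and vertical below 0.08 rad and linear speed of tall_jar below 0.02 m/s and angular speed of tall_jar below 0.2 rad/s and contact force between the fingers and tall_jar below 0.1 N and value of joint pad below 0.003 m); the robot touches nothing.
It fails at once if a short jar is shifted more than 20 mm (distance of any of short_jar_a, short_jar_b, short_jar_c from where it was at the start of the episode above 0.02 m).
It fails at once if a bottle is shifted more than 20 mm (distance of any of bottle_a, bottle_b from where it was at the start of the episode above 0.02 m).
It fails at once if the jar in the tray or a bottle is tipped over (angle between any of short_jar_c, bottle_a, bottle_b's own z axis and vertical above 0.4 rad).
It fails at once if the tall jar is dropped: it moves faster than 0.5 m/s with no finger on it (linear speed of tall_jar above 0.5 m/s and contact force between the fingers and tall_jar below 0.1 N).
It also fails if it takes over 54 s, if anything falls off the work surface, if the arm or the gripper's body presses on something with over 40 N, if the wrist force passes 120 N, or if a joint passes its speed limit or range.

## Working session

There is one attempt and no reset: what is moved stays moved. The work goes in short steps, Python scripts to look and compute and a shell command to move; the robot and the scene stay as the last step left them, time stands still between calls to the robot, and variables do not carry over. Pictures are saved under pics/ and viewed, at most 10 in all, crops included, and the job is handed in when it is done.

```bash
mkdir -p pics
cat > h.py <<'E'
import numpy as np, cv2
from scipy.spatial.transform import Rotation as R
from bench import ctrl
def cloud(im, T=None):
    K=im["camera_matrix"]; d=im["depth"]; v,u=np.mgrid[0:384,0:512]
    P=np.stack([(u-K[0,2])/K[0,0]*d,-(v-K[1,2])/K[1,1]*d,-d],-1)
    T=im["extrinsics"] if T is None else T
    W=P@T[:3,:3].T+T[:3,3]; W[d<=0]=np.nan
    return W
def tool():
    s=ctrl.get_state(); T=np.eye(4); T[:3,:3]=R.from_rotvec(s["tool_rot"]).as_matrix(); T[:3,3]=s["position"]; return T
E
python3 - <<'E'
from h import *
s=ctrl.get_state(); print({k:np.round(v,3) for k,v in s.items()})
ims=[]
for c in("side","top"):
    im=ctrl.get_image(c); np.savez(c+".npz",**im); 
    ims.append(im["color"][:,:,::-1]); print(c,np.round(im["extrinsics"],3).tolist(),im["camera_matrix"].tolist())
    W=cloud(im)
    for q in("tall_jar","short_jar_a","rack","mixer","pad_floor","tray","mat","bottle_a","bottle_b"):
        for r in ctrl.outline_of(q,c)[:5]:
            m=r["mask"]; p=W[m]; p=p[~np.isnan(p[:,0])]
            print(c,q,round(r["confidence"],2),np.round(r["bbox"]),np.round(np.median(p,0),3) if len(p) else None,np.round(np.percentile(p,[2,98],axis=0),3).tolist() if len(p) else None)
cv2.imwrite("pics/a.png",ims[0]);cv2.imwrite("pics/b.png",ims[1])
E
```

```text
{'time': np.float64(0.0), 'joint_positions': array([-1.306,  0.322, -0.07 ,  1.452,  0.023,  1.371, -0.057]), 'qd': array([-0.002,  0.001,  0.001, -0.   ,  0.   , -0.   ,  0.001]), 'joint_torque': array([-0.0000e+00, -4.9131e+01, -4.0400e-01, -3.1252e+01, -6.4000e-02,
        4.4000e-02,  0.0000e+00]), 'position': array([0.161, 0.629, 0.232]), 'tool_rot': array([-3.930e-01, -3.117e+00,  3.000e-03]), 'ft_force': array([-0.446, -0.129, -0.363]), 'torque': array([ 0.015, -0.014,  0.044]), 'grip_force': np.float64(0.0), 'grip_width': np.float64(1.001)}
side [[-0.963, 0.195, -0.187, 0.314], [-0.27, -0.728, 0.631, 0.736], [-0.013, 0.658, 0.753, 0.976], [0.0, 0.0, 0.0, 1.0]] [[436.66642419256533, 0.0, 257.78605389216835], [0.0, 436.66642419256533, 195.30647207714964], [0.0, 0.0, 1.0]]
side tall_jar 0.74 [321. 209.  31.  30.] [ 0.37  -0.055  0.026] [[0.338, -0.114, 0.009], [0.4, -0.015, 0.033]]
side tall_jar 0.69 [223. 146.  19.  30.] [ 0.716 -0.235  0.027] [[0.688, -0.287, 0.005], [0.755, -0.199, 0.033]]
side tall_jar 0.68 [220. 296.  74.  53.] [0.545 0.309 0.062] [[0.472, 0.236, 0.021], [0
[... 2845 characters left out ...]
] [[0.519, -0.363, 0.001], [0.623, -0.202, 0.031]]
top tray 0.36 [258. 207.  76.  50.] [ 0.544 -0.004  0.054] [[0.497, -0.089, 0.019], [0.585, 0.071, 0.07]]
top mat 0.91 [374. 190.  17.  21.] [ 0.579 -0.321  0.007] [[0.555, -0.346, 0.003], [0.604, -0.296, 0.01]]
top bottle_a 0.84 [196. 168.  31.  32.] [0.629 0.13  0.107] [[0.615, 0.112, 0.012], [0.656, 0.157, 0.142]]
top bottle_a 0.63 [310. 183.  28.  30.] [ 0.58  -0.132  0.107] [[0.564, -0.164, 0.003], [0.608, -0.114, 0.142]]
top bottle_b 0.84 [196. 168.  31.  32.] [0.629 0.13  0.107] [[0.615, 0.112, 0.012], [0.656, 0.157, 0.142]]
top bottle_b 0.63 [310. 183.  28.  30.] [ 0.58  -0.132  0.107] [[0.564, -0.164, 0.003], [0.608, -0.114, 0.142]]
```

View pics/a.png

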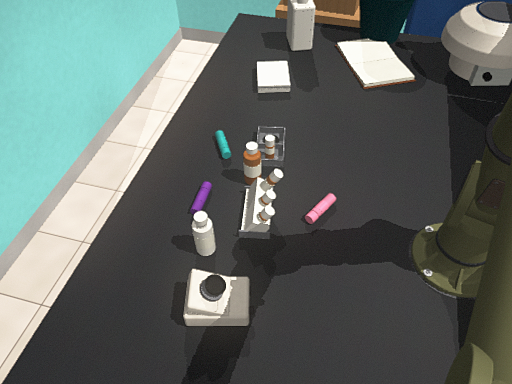

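View pics/b.png

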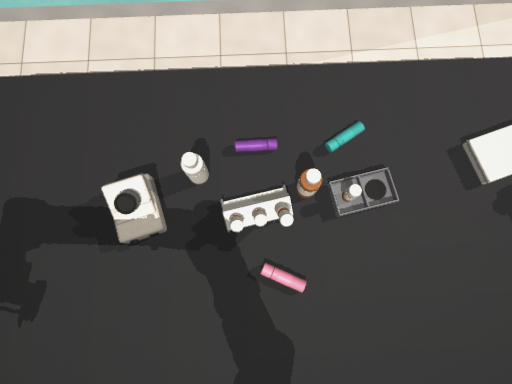

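The side view shows the rack at about (255,207) and the mixer at (220,296). The tall jar sits in the rack's far pocket, cap at (275,177). The top view agrees: tall jar cap at (286,217), mat at (374,190), and the pink, purple and turquoise look-alikes lie on the bench. Next I'll fit the geometry.

```bash
cat > m.py <<'E'
from h import *
def plane(p,tol=.0025,it=400,ok=None):
    rng=np.random.default_rng(0);best=None
    for _ in range(it):
        a,b,c=p[rng.choice(len(p),3,False)];n=np.cross(b-a,c-a);l=np.linalg.norm(n)
        if l<1e-7: continue
        n/=l; n*=np.sign(n[2]+1e-9)
        if ok and not ok(n): continue
        k=abs((p-a)@n)<tol
        if best is None or k.sum()>best.sum(): best=k
    q=p[best];c=q.mean(0);n=np.linalg.svd(q-c)[2][2];return c,n*np.sign(n[2]),best
E
python3 - <<'E'
from m import *
import numpy as np
lean=lambda a:(lambda n:abs(np.degrees(np.arccos(n[2]))-a)<8)
for c in("top","side"):
    im=dict(np.load(c+".npz")); W=cloud(im).reshape(-1,3); col=im["color"].reshape(-1,3).astype(int)
    g=~np.isnan(W[:,0]); W=W[g];col=col[g]
    def box(x0,x1,y0,y1,z0,z1): return (W[:,0]>x0)&(W[:,0]<x1)&(W[:,1]>y0)&(W[:,1]<y1)&(W[:,2]>z0)&(W[:,2]<z1)
    # mixer top
    k=box(.45,.65,.2,.4,.04,.13)
    ce,n,b=plane(W[k],ok=lean(25)); print(c,"mixer plane",ce.round(4),n.round(3),np.degrees(np.arccos(n[2])).round(1),"yaw",np.degrees(np.arctan2(-n[1],-n[0])).round(1),b.sum())
    d=k&(col.max(1)<70)&box(.5,.6,.24,.34,.085,.13); print(" dark dish",d.sum(),W[d].mean(0).round(4),((W[d].min(0)+W[d].max(0))/2).round(4))
    hdet=(W-ce)@n
    ring=d&(hdet>-.002); print(" dish heights",np.percentile(hdet[d],[2,20,50,80,98]).round(4))
    # rack
    k=box(.46,.61,-.11,.09,.03,.075)
    ce,n,b=plane(W[k],ok=lean(30)); print(c,"rack plane",ce.round(4),n.round(3),np.degrees(np.arccos(n[2])).round(1),"yaw",np.degrees(np.arctan2(-n[1],-n[0])).round(1),b.sum())
    # cap tops
    for nm,bx in(("tall",box(.46,.56,-.11,-.045,.09,.14)),("s1",box(.46,.55,-.04,.012,.075,.11)),("s2",box(.46,.55,.018,.07,.075,.11))):
        p=W[bx]; 
        try:
            ce,nn,b=plane(p,.0015,ok=lean(31)); q=p[b]; print("  cap",nm,len(p),b.sum(),ce.round(4),nn.round(3),((q.min(0)+q.max(0))/2).round(4))
        except Exception as e: print(nm,len(p),e)
    k=box(.5,.65,-.40,-.18,.022,.036); r=cv2.minAreaRect((W[k][:,:2]*1000).astype(np.float32)); print(c,"tray",r)
    k=box(.53,.63,-.37,-.28,.003,.012)&(col.max(1)<45); r=cv2.minEnclosingCircle((W[k][:,:2]*1000).astype(np.float32)); print(" mat",k.sum(),W[k].mean(0).round(4),r)
    for nm,bx in(("ba",box(.5,.66,-.18,-.09,.13,.15)),("bb",box(.58,.7,.1,.2,.13,.15)),("sc",box(.53,.61,-.27,-.22,.078,.09))):
        print("  ",nm,bx.sum(),W[bx].mean(0).round(4))
E
```

```text
top mixer plane [0.5576 0.2876 0.0743] [-0.401 -0.11   0.909] 24.6 yaw 15.3 1249
 dark dish 368 [0.5517 0.2902 0.1037] [0.5507 0.2889 0.1056]
 dish heights [0.0245 0.0266 0.0281 0.0319 0.0347]
top rack plane [ 0.5274 -0.0118  0.0603] [-0.493 -0.1    0.864] 30.2 yaw 11.5 741
  cap tall 213 95 [ 0.4966 -0.0753  0.1171] [-0.517 -0.13   0.846] [ 0.4959 -0.0765  0.1162]
  cap s1 167 91 [ 0.5016 -0.0172  0.0917] [-0.506 -0.058  0.86 ] [ 0.5017 -0.0167  0.0917]
  cap s2 172 89 [0.4909 0.0372 0.091 ] [-0.437 -0.134  0.889] [0.4914 0.0369 0.0905]
top tray ((572.193115234375, -282.9217529296875), (90.49158477783203, 158.48550415039062), 11.714369773864746)
 mat 0 [nan nan nan] ((0.0, 0.0), 0.0)
   ba 184 [ 0.5888 -0.1382  0.1393]
   bb 183 [0.6391 0.1368 0.1393]
   sc 129 [ 0.564  -0.2449  0.0833]
side mixer plane [0.5559 0.2993 0.0748] [-0.401 -0.112  0.909] 24.6 yaw 15.6 1088
 dark dish 332 [0.5526 0.2888 0.1036] [0.5569 0.2918 0.1032]
 dish heights [0.0104 0.0266 0.0285 0.0324 0.0351]
side rack plane [0.5279 0.0041 0.0624] [-0.486 -0.1    0.868] 29.8 yaw 11.6 329
  cap tall 160 46 [ 0.4968 -0.0733  0.1175] [-0.559 -0.105  0.823] [ 0.4969 -0.0735  0.1164]
  cap s1 128 58 [ 0.5022 -0.0153  0.0919] [-0.537 -0.059  0.841] [ 0.5022 -0.0163  0.0912]
  cap s2 135 50 [0.4913 0.038  0.092 ] [-0.534 -0.077  0.842] [0.4918 0.0387 0.092 ]
side tray ((572.6461791992188, -283.22259521484375), (89.7283706665039, 167.74899291992188), 11.605690956115723)
 mat 4 [ 0.5941 -0.3297  0.0056] ((584.7619018554688, -332.19561767578125), 20.452913284301758)
   ba 100 [ 0.5892 -0.1355  0.1391]
   bb 144 [0.6397 0.1402 0.1388]
   sc 61 [ 0.5641 -0.2428  0.0835]<stdin>:24: RuntimeWarning: Mean of empty slice.
  ret = um.true_divide(
```

```bash
cat > g.py <<'E'
from h import *
def axis(lean,yaw):
    a,b=np.radians([lean,yaw]); return np.array([-np.sin(a)*np.cos(b),-np.sin(a)*np.sin(b),np.cos(a)])
def pose(p,lean,yaw):
    u=axis(lean,yaw);z=-u;x=np.cross([-np.sin(np.radians(yaw)),np.cos(np.radians(yaw)),0],[0,0,1]) # horizontal fwd
    y=x-(x@z)*z;y/=np.linalg.norm(y);T=np.eye(4);T[:3,:3]=np.c_[np.cross(y,z),y,z];T[:3,3]=p;return T
def rel(T,show=True):
    s=ctrl.get_state();C=tool();D=np.linalg.inv(C)@T
    sl=D[:3,3]/.25;an=np.degrees(R.from_matrix(D[:3,:3]).as_rotvec())/30
    print("t",round(float(s["time"]),2),"pos",C[:3,3].round(4),"F",np.round(s["ft_force"],1),"grip",round(float(s["grip_width"]),3),round(float(s["grip_force"]),1),"q",np.round(s["joint_positions"],2))
    print("slide",sl.round(4).tolist(),"ang",an.round(4).tolist())
CAP=np.array([.4967,-.0745,.1172]);UJ=axis(31.5,11.5)
GR=CAP-.033*UJ
E
python3 - <<'E'
from g import *
rel(pose([.42,.38,.27],0,12)); rel(pose(GR+.1*UJ,31.5,11.5))
from m import *
for c in("top","side"):
    im=dict(np.load(c+".npz"));W=cloud(im).reshape(-1,3);col=im["color"].reshape(-1,3).astype(int)
    n=axis(25,15.5);x=np.cross(n,[0,0,1]);x/=np.linalg.norm(x);y=np.cross(n,x)
    k=(abs(W-[.552,.289,.105]).max(1)<.04)&(col.max(1)<70)
    P=W[k];h=P@n;k2=(h>np.median(h)-.006)
    P=P[k2];h=h[k2]
    cc,r=cv2.minEnclosingCircle((np.c_[P@x,P@y]*1000).astype(np.float32))
    top=np.percentile(h,97);fl=np.percentile(h,15)
    print(c,"floor centre",(x*cc[0]/1000+y*cc[1]/1000+n*fl).round(4),r,top-fl, "nominal floor z .102")
E
```

```text
t 1.0 pos [0.1613 0.6297 0.2336] F [-0.6  0.2  0. ] grip 0.999 0.0 q [-1.31  0.32 -0.07  1.45  0.02  1.37 -0.06]
slide [-1.2501, -0.7107, -0.1456] ang [0.0002, 0.0, 2.1211]
t 1.0 pos [0.1613 0.6297 0.2336] F [-0.6  0.2  0. ] grip 0.999 0.0 q [-1.31  0.32 -0.07  1.45  0.02  1.37 -0.06]
slide [-1.8723, -2.4569, 0.237] ang [-0.9368, -0.587, 2.0814]
top floor centre [0.5535 0.2894 0.1016] 25.111528396606445 0.007899545888915227 nominal floor z .102
side floor centre [0.5534 0.2904 0.1017] 25.450407028198242 0.00820750440599341 nominal floor z .102
```

```bash
python3 -m inch '[{"slide":[-0.5,-0.3,-0.08],"angular":[0,0,0.5],"claw":1},{"slide":[-1,-0.55,-0.14],"angular":[0,0,1],"claw":1},{"slide":[-1,-0.55,-0.14],"angular":[0,0,1],"claw":1},{"slide":[-1,-0.55,-0.14],"angular":[0,0,1],"claw":1},{"slide":[-1,-0.55,-0.14],"angular":[0,0,1],"claw":1},{"slide":[-1,-0.55,-0.14],"angular":[0,0,1],"claw":1},{"slide":[-1,-0.55,-0.14],"angular":[0,0,1],"claw":1},{"slide":[-1,-0.55,-0.14],"angular":[0,0,1],"claw":1}]'
python3 -c "
from g import *
rel(pose([.45,.2,.27],10,12)); rel(pose(GR+.1*UJ,31.5,11.5))"
```

```text
time: 1.8
position: [0.37, 0.434, 0.269]
tool_rot: [-1.189, -2.907, -0.002]
ft_force: [-0.9, -0.2, 0.0]
grip_width: 1.001
grip_force: 0.0
t 1.8 pos [0.37  0.434 0.269] F [-0.9 -0.2  0. ] grip 1.001 0.0 q [-1.05  0.13  0.15  1.61 -0.02  1.4  -0.1 ]
slide [-0.8841, -0.4433, -0.0052] ang [-0.3227, -0.0992, 1.1136]
t 1.8 pos [0.37  0.434 0.269] F [-0.9 -0.2  0. ] grip 1.001 0.0 q [-1.05  0.13  0.15  1.61 -0.02  1.4  -0.1 ]
slide [-1.709, -1.2119, 0.3763] ang [-1.0176, -0.3132, 1.1038]
```

```bash
python3 -m inch '[{"slide":[-0.88,-0.44,0],"angular":[-0.32,-0.1,1],"claw":1},{"slide":[-0.88,-0.44,0],"angular":[-0.32,-0.1,1],"claw":1},{"slide":[-0.88,-0.44,0],"angular":[-0.32,-0.1,1],"claw":1},{"slide":[-0.88,-0.44,0],"angular":[-0.32,-0.1,1],"claw":1},{"slide":[-0.88,-0.44,0],"angular":[-0.32,-0.1,1],"claw":1},{"slide":[-0.88,-0.44,0],"angular":[-0.32,-0.1,1],"claw":1},{"slide":[-0.88,-0.44,0],"angular":[-0.32,-0.1,1],"claw":1}]'
python3 -c "
from g import *
rel(pose([.45,.0,.25],25,12)); rel(pose(GR+.1*UJ,31.5,11.5))"
```

```text
time: 2.5
position: [0.4492, 0.2029, 0.2688]
tool_rot: [1.829, 2.409, 0.205]
ft_force: [-0.5, 0.9, -0.9]
grip_width: 0.999
grip_force: 0.0
t 2.5 pos [0.4492 0.2029 0.2688] F [-0.5  0.9 -0.9] grip 0.999 0.0 q [-0.88 -0.18  0.33  1.92  0.12  1.23 -0.31]
slide [-0.7822, -0.2251, 0.0413] ang [-0.5009, -0.0255, 0.1165]
t 2.5 pos [0.4492 0.2029 0.2688] F [-0.5  0.9 -0.9] grip 0.999 0.0 q [-0.88 -0.18  0.33  1.92  0.12  1.23 -0.31]
slide [-1.1078, -0.3167, 0.3344] ang [-0.7174, -0.0381, 0.1309]
```

```bash
python3 -m inch '[{"slide":[-0.78,-0.22,0.04],"angular":[-0.5,-0.03,0.12],"claw":1},{"slide":[-0.78,-0.22,0.04],"angular":[-0.5,-0.03,0.12],"claw":1},{"slide":[-0.78,-0.22,0.04],"angular":[-0.5,-0.03,0.12],"claw":1},{"slide":[-0.78,-0.22,0.04],"angular":[-0.5,-0.03,0.12],"claw":1},{"slide":[-0.78,-0.22,0.04],"angular":[-0.5,-0.03,0.12],"claw":1},{"slide":[-0.78,-0.22,0.04],"angular":[-0.5,-0.03,0.12],"claw":1},{"slide":[-0.78,-0.22,0.04],"angular":[-0.5,-0.03,0.12],"claw":1}]'
python3 -c "
from g import *
rel(pose(GR+.08*UJ,31.5,11.5))"
```

```text
time: 3.2
position: [0.4775, 0.1078, 0.223]
tool_rot: [1.796, 2.253, 0.446]
ft_force: [-0.7, 1.7, 1.1]
grip_width: 1.003
grip_force: 0.0
t 3.2 pos [0.4775 0.1078 0.223 ] F [-0.7  1.7  1.1] grip 1.003 0.0 q [-0.02 -0.29 -0.22  2.14 -0.09  0.91  0.03]
slide [-0.7284, -0.2686, 0.166] ang [-0.3231, -0.0441, 0.0346]
```

```bash
python3 -m inch '[{"slide":[-0.36,-0.13,0.08],"angular":[-0.16,-0.02,0.02],"claw":1},{"slide":[-0.73,-0.27,0.166],"angular":[-0.32,-0.04,0.03],"claw":1},{"slide":[-0.73,-0.27,0.166],"angular":[-0.32,-0.04,0.03],"claw":1},{"slide":[-0.73,-0.27,0.166],"angular":[-0.32,-0.04,0.03],"claw":1},{"slide":[-0.73,-0.27,0.166],"angular":[-0.32,-0.04,0.03],"claw":1},{"slide":[-0.73,-0.27,0.166],"angular":[-0.32,-0.04,0.03],"claw":1},{"slide":[-0.73,-0.27,0.166],"angular":[-0.32,-0.04,0.03],"claw":1}]'
python3 -c "
from g import *
rel(pose(GR+.08*UJ,31.5,11.5))
im=ctrl.get_image('wrist');cv2.imwrite('pics/w1.png',im['color'][:,:,::-1]);np.savez('w1.npz',T=tool(),**im)"
```

```text
time: 3.9
position: [0.4759, -0.086, 0.1562]
tool_rot: [1.734, 2.112, 0.586]
ft_force: [0.9, -0.1, 0.3]
grip_width: 1.002
grip_force: 0.0
t 3.9 pos [ 0.4759 -0.086   0.1562] F [ 0.9 -0.1  0.3] grip 1.002 0.0 q [ 0.51 -0.3  -0.17  2.34 -0.51  0.67  0.86]
slide [0.0286, -0.0045, -0.0077] ang [-0.0093, 0.0122, -0.0053]
```

View pics/w1.png

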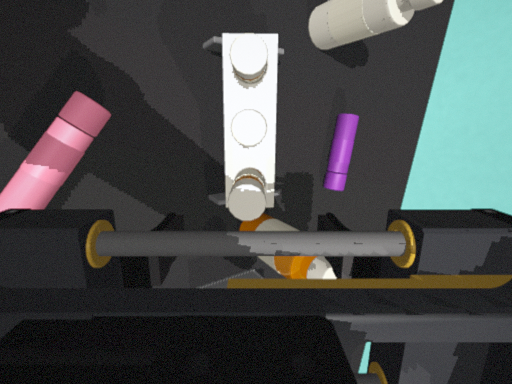

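The wrist view shows the tall jar's white cap at (247,198), centred between the fingers, with the short jars at (248,55) and (248,127) and bottle_a behind. I'll check the cap position from wrist depth.

Run:
```python
from m import *; from g import *
d=dict(np.load('w1.npz'));W=cloud(d,d['T']@d['tool_from_camera']).reshape(-1,3)
k=(abs(W-CAP)<[.03,.025,.02]).all(1);p=W[k]
c,n,b=plane(p,.0015,ok=lambda n:abs(np.degrees(np.arccos(n[2]))-31)<10);q=p[b]
e1=np.cross(n,[0,0,1]);e1/=np.linalg.norm(e1);e2=np.cross(n,e1);cc,r=cv2.minEnclosingCircle((np.c_[q@e1,q@e2]*1000).astype(np.float32))
print(len(p),b.sum(),c.round(4),n.round(3),(e1*cc[0]/1000+e2*cc[1]/1000+n*(c@n)).round(4),r)
rel(pose(GR+.04*UJ,31.5,11.5));rel(pose(GR,31.5,11.5))
```

```text
1276 1075 [ 0.4955 -0.0749  0.1165] [-0.521 -0.103  0.847] [ 0.4955 -0.0751  0.1164] 15.069570541381836
t 3.95 pos [ 0.4762 -0.0854  0.1565] F [-0.1 -0.2 -0.1] grip 1.003 0.0 q [ 0.5  -0.3  -0.17  2.34 -0.51  0.67  0.86]
slide [0.0274, -0.0055, 0.1524] ang [-0.0087, 0.0114, -0.002]
t 3.95 pos [ 0.4762 -0.0854  0.1565] F [-0.1 -0.2 -0.1] grip 1.003 0.0 q [ 0.5  -0.3  -0.17  2.34 -0.51  0.67  0.86]
slide [0.0284, -0.0047, 0.3124] ang [-0.0087, 0.0114, -0.002]
```

```bash
python3 -m inch '[{"slide":[0.025,-0.005,0.06],"angular":[-0.01,0.01,0],"claw":1},{"slide":[0.028,-0.005,0.15],"angular":[-0.01,0.01,0],"claw":1},{"slide":[0.028,-0.005,0.23],"angular":[-0.01,0.01,0],"claw":1},{"slide":[0.028,-0.005,0.31],"angular":[-0.01,0.01,0],"claw":1},{"slide":[0.028,-0.005,0.31],"angular":[-0.01,0.01,0],"claw":1},{"slide":[0.028,-0.005,0.31],"angular":[-0.01,0.01,0],"claw":1}]' 35
python3 -c "
from g import *
rel(pose(GR,32,11.5))"
```

```text
time: 4.55
position: [0.5129, -0.0714, 0.0896]
tool_rot: [1.729, 2.114, 0.597]
ft_force: [0.3, 0.1, 0.1]
grip_width: 1.002
grip_force: 0.0
t 4.55 pos [ 0.5129 -0.0714  0.0896] F [0.3 0.1 0.1] grip 1.002 0.0 q [ 0.45 -0.11 -0.2   2.35 -0.59  0.46  0.92]
slide [0.0006, 0.0013, 0.0035] ang [-0.0157, 0.0003, -0.0018]
```

Well aligned, so I'll close the fingers.

```bash
python3 -m inch '[{"slide":[0,0,0],"angular":[0,0,0],"claw":0},{"slide":[0,0,0],"angular":[0,0,0],"claw":-0.5},{"slide":[0,0,0],"angular":[0,0,0],"claw":-1},{"slide":[0,0,0],"angular":[0,0,0],"claw":-1},{"slide":[0,0,0],"angular":[0,0,0],"claw":-1},{"slide":[0,0,0],"angular":[0,0,0],"claw":-1},{"slide":[0,0,0],"angular":[0,0,0],"claw":-1},{"slide":[0,0,0],"angular":[0,0,0],"claw":-1}]' 40
python3 -c "
from g import *
rel(pose(GR,32,11.5))"
```

```text
time: 5.35
position: [0.5126, -0.0736, 0.0895]
tool_rot: [1.732, 2.11, 0.596]
ft_force: [-0.7, -0.3, 0.7]
grip_width: 0.355
grip_force: 0.1
t 5.35 pos [ 0.5126 -0.0736  0.0895] F [-0.7 -0.3  0.7] grip 0.355 0.1 q [ 0.45 -0.11 -0.2   2.36 -0.59  0.46  0.92]
slide [0.0092, 0.0041, 0.0047] ang [-0.0147, 0.0055, -0.0076]
```

```bash
python3 -m inch '[{"slide":[0,0,0],"angular":[0,0,0],"claw":-1},{"slide":[0,0,0],"angular":[0,0,0],"claw":-1},{"slide":[0,0,0],"angular":[0,0,0],"claw":-1},{"slide":[0,0,-0.03],"angular":[0,0,0],"claw":-1},{"slide":[0,0,-0.07],"angular":[0,0,0],"claw":-1},{"slide":[0,0,-0.11],"angular":[0,0,0],"claw":-1},{"slide":[0,0,-0.15],"angular":[0,0,0],"claw":-1},{"slide":[0,0,-0.19],"angular":[0,0,0],"claw":-1},{"slide":[0,0,-0.19],"angular":[0,0,0],"claw":-1}]' 40
python3 -c "
from g import *
rel(pose(GR+.05*UJ,31.5,11.5))"
```

```text
time: 6.25
position: [0.4884, -0.079, 0.1318]
tool_rot: [1.731, 2.108, 0.596]
ft_force: [0.1, 0.8, -0.6]
grip_width: 0.335
grip_force: 40.0
t 6.25 pos [ 0.4884 -0.079   0.1318] F [ 0.1  0.8 -0.6] grip 0.335 40.0 q [ 0.48 -0.24 -0.18  2.36 -0.54  0.59  0.88]
slide [0.0112, 0.0002, 0.0007] ang [0.0065, 0.009, -0.0069]
```

```bash
cat >> g.py <<'E'
PF=np.array([.5535,.290,.102]);UD=axis(25,15.5)
E
python3 -c "
from g import *
rel(pose([.53,-.06,.21],25,11.5))
print((PF+.077*UD).round(3),(PF+.117*UD).round(3))"
```

```text
t 6.25 pos [ 0.4884 -0.079   0.1318] F [ 0.1  0.8 -0.6] grip 0.335 40.0 q [ 0.48 -0.24 -0.18  2.36 -0.54  0.59  0.88]
slide [0.0418, 0.3158, -0.1726] ang [0.2232, 0.0086, -0.0074]
[0.522 0.281 0.172] [0.506 0.277 0.208]
```

```bash
python3 -m inch '[{"slide":[0.01,0.04,-0.03],"angular":[0,0,0],"claw":-1},{"slide":[0.01,0.09,-0.06],"angular":[0.02,0,0],"claw":-1},{"slide":[0.02,0.14,-0.09],"angular":[0.06,0,0],"claw":-1},{"slide":[0.03,0.2,-0.12],"angular":[0.12,0,0],"claw":-1},{"slide":[0.04,0.26,-0.15],"angular":[0.18,0,0],"claw":-1},{"slide":[0.04,0.31,-0.17],"angular":[0.22,0,0],"claw":-1},{"slide":[0.04,0.31,-0.17],"angular":[0.22,0,0],"claw":-1}]'
python3 -c "
from g import *
rel(pose([.53,.1,.25],20,13));rel(pose([.52,.2,.26],25,15.5))"
```

```text
time: 6.95
position: [0.5316, -0.0596, 0.2092]
tool_rot: [1.788, 2.182, 0.485]
ft_force: [0.0, 0.1, -0.9]
grip_width: 0.338
grip_force: 40.0
t 6.95 pos [ 0.5316 -0.0596  0.2092] F [ 0.   0.1 -0.9] grip 0.338 40.0 q [ 0.53 -0.19 -0.33  2.1  -0.3   0.83  0.55]
slide [0.6268, 0.1778, -0.0983] ang [0.1724, 0.0251, -0.0506]
t 6.95 pos [ 0.5316 -0.0596  0.2092] F [ 0.   0.1 -0.9] grip 0.338 40.0 q [ 0.53 -0.19 -0.33  2.1  -0.3   0.83  0.55]
slide [1.0268, 0.2307, -0.1185] ang [0.0057, 0.0626, -0.1249]
```

```bash
python3 -m inch '[{"slide":[0.06,0.03,-0.03],"angular":[0.02,0,0],"claw":-1},{"slide":[0.16,0.06,-0.06],"angular":[0.06,0.01,-0.02],"claw":-1},{"slide":[0.28,0.1,-0.09],"angular":[0.1,0.02,-0.04],"claw":-1},{"slide":[0.4,0.14,-0.1],"angular":[0.14,0.02,-0.05],"claw":-1},{"slide":[0.52,0.17,-0.1],"angular":[0.17,0.02,-0.05],"claw":-1},{"slide":[0.62,0.18,-0.1],"angular":[0.17,0.02,-0.05],"claw":-1},{"slide":[0.7,0.2,-0.1],"angular":[0.17,0.02,-0.05],"claw":-1},{"slide":[0.76,0.22,-0.1],"angular":[0.17,0.02,-0.05],"claw":-1},{"slide":[0.78,0.22,-0.1],"angular":[0.17,0.02,-0.05],"claw":-1},{"slide":[0.78,0.22,-0.1],"angular":[0.17,0.02,-0.05],"claw":-1}]'
python3 -c "
from g import *
rel(pose(PF+.137*UD,25,15.5))"
```

```text
time: 7.95
position: [0.5289, 0.139, 0.2516]
tool_rot: [1.807, 2.268, 0.395]
ft_force: [0.4, -0.2, -0.9]
grip_width: 0.338
grip_force: 40.0
t 7.95 pos [0.5289 0.139  0.2516] F [ 0.4 -0.2 -0.9] grip 0.338 40.0 q [ 0.42 -0.17 -0.66  1.95 -0.11  0.98  0.01]
slide [0.5564, -0.0347, 0.0951] ang [-0.1743, 0.0343, -0.0795]
```

```bash
python3 -m inch '[{"slide":[0.06,0,0],"angular":[-0.02,0,-0.01],"claw":-1},{"slide":[0.16,-0.01,0.02],"angular":[-0.06,0.01,-0.03],"claw":-1},{"slide":[0.28,-0.02,0.04],"angular":[-0.1,0.02,-0.05],"claw":-1},{"slide":[0.4,-0.03,0.06],"angular":[-0.15,0.03,-0.07],"claw":-1},{"slide":[0.5,-0.03,0.08],"angular":[-0.17,0.03,-0.08],"claw":-1},{"slide":[0.555,-0.035,0.095],"angular":[-0.17,0.03,-0.08],"claw":-1},{"slide":[0.555,-0.035,0.095],"angular":[-0.17,0.03,-0.08],"claw":-1},{"slide":[0.555,-0.035,0.095],"angular":[-0.17,0.03,-0.08],"claw":-1}]'
python3 - <<'E'
from g import *
T=pose(PF+.137*UD,25,15.5);rel(T)
rel(pose(PF+.077*UD,25,15.5))
C=tool()
for c in("side","top"):
    im=ctrl.get_image(c);cv2.imwrite(f"pics/c_{c}.png",cv2.resize(im["color"][230:384,130:340] if c=="side" else im["color"][130:290,40:250],None,fx=3,fy=3)[:,:,::-1])
    W=cloud(im).reshape(-1,3);col=im["color"].reshape(-1,3).astype(int)
    L=(W-C[:3,3])@C[:3,:3]  # tool coords
    k=(abs(L[:,0])<.03)&(abs(L[:,1])<.03)&(L[:,2]>.014)&(L[:,2]<.074)
    p=L[k];print(c,k.sum(), [ (np.round(p[(p[:,2]>a)&(p[:,2]<a+.02)].mean(0),4).tolist(),int(((p[:,2]>a)&(p[:,2]<a+.02)).sum())) for a in(.014,.034,.054)], np.percentile(p[:,2],98) if len(p) else 0)
E
```

```text
time: 8.75
position: [0.4988, 0.2733, 0.2269]
tool_rot: [1.717, 2.254, 0.496]
ft_force: [-0.5, -0.8, -1.4]
grip_width: 0.336
grip_force: 40.0
t 8.75 pos [0.4988 0.2733 0.2269] F [-0.5 -0.8 -1.4] grip 0.336 40.0 q [ 0.35 -0.18 -0.89  2.   -0.01  0.83 -0.29]
slide [0.0058, -0.0039, 0.0016] ang [-0.0022, 0.0064, -0.0018]
t 8.75 pos [0.4988 0.2733 0.2269] F [-0.5 -0.8 -1.4] grip 0.336 40.0 q [ 0.35 -0.18 -0.89  2.   -0.01  0.83 -0.29]
slide [0.0066, -0.0036, 0.2416] ang [-0.0022, 0.0064, -0.0018]
side 229 [([0.012, 0.0054, 0.0242], 80), ([0.0107, 0.0063, 0.0442], 78), ([0.0104, 0.0065, 0.0638], 71)] 0.07171104118096228
top 125 [([-0.0132, 0.0018, 0.0243], 36), ([-0.0116, 0.005, 0.0441], 42), ([-0.0104, 0.0058, 0.0645], 47)] 0.07271415917468343
```

View pics/c_side.png

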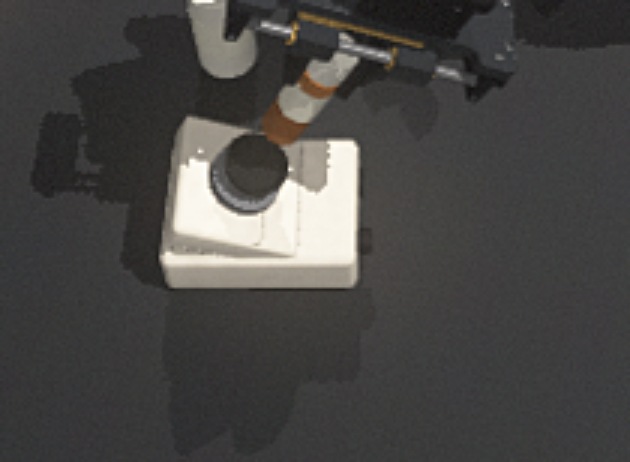

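The side crop shows the jar held straight by its cap, with its base at about (283,125), just above the dish at (250,170). Now I'll lower it.

```bash
python3 -m inch '[{"slide":[0.006,-0.004,0.05],"angular":[0,0,0],"claw":-1},{"slide":[0.006,-0.004,0.1],"angular":[0,0,0],"claw":-1},{"slide":[0.006,-0.004,0.15],"angular":[0,0,0],"claw":-1},{"slide":[0.006,-0.004,0.2],"angular":[0,0,0],"claw":-1},{"slide":[0.006,-0.004,0.22],"angular":[0,0,0],"claw":-1},{"slide":[0.006,-0.004,0.235],"angular":[0,0,0],"claw":-1},{"slide":[0.006,-0.004,0.25],"angular":[0,0,0],"claw":-1},{"slide":[0.006,-0.004,0.26],"angular":[0,0,0],"claw":-1},{"slide":[0.006,-0.004,0.26],"angular":[0,0,0],"claw":-1},{"slide":[0.006,-0.004,0.26],"angular":[0,0,0],"claw":-1}]' 50
python3 -c "
from g import *
rel(pose(PF+.077*UD,25,15.5)); print(ctrl.get_state()['ft_force']@UD)"
```

```text
time: 9.85
position: [0.5242, 0.2819, 0.1682]
tool_rot: [1.717, 2.254, 0.496]
ft_force: [-3.2, -3.1, 2.8]
grip_width: 0.333
grip_force: 50.0
t 9.85 pos [0.5242 0.2819 0.1682] F [-3.2 -3.1  2.8] grip 0.333 50.0 q [ 0.37  0.   -0.99  2.02  0.23  0.72 -0.49]
slide [-0.0003, -0.0017, -0.0167] ang [-0.0013, 0.0075, -0.0013]
4.241438941163905
```

```bash
python3 -m inch '[{"slide":[-0.003,0,0.01],"angular":[0,0,0],"claw":-1},{"slide":[-0.005,0,0.02],"angular":[0,0,0],"claw":-1},{"slide":[-0.005,0,0.028],"angular":[0,0,0],"claw":-1},{"slide":[-0.005,0,0.034],"angular":[0,0,0],"claw":-1},{"slide":[-0.005,0,0.036],"angular":[0,0,0],"claw":-1},{"slide":[-0.005,0,0.036],"angular":[0,0,0],"claw":-1}]'
python3 -c "
from g import *
rel(pose(PF+.077*UD,25,15.5)); print(ctrl.get_state()['ft_force']@UD)"
```

```text
time: 10.45
position: [0.5274, 0.2832, 0.1625]
tool_rot: [1.715, 2.254, 0.494]
ft_force: [-23.2, -10.5, 30.9]
grip_width: 0.337
grip_force: 50.1
t 10.45 pos [0.5274 0.2832 0.1625] F [-23.2 -10.5  30.9] grip 0.337 50.1 q [ 0.37  0.03 -0.99  2.02  0.27  0.71 -0.52]
slide [-0.0018, -0.0046, -0.0429] ang [-0.0016, 0.0104, 0.0019]
38.62494574400395
```

```bash
python3 -m inch '[{"slide":[-0.003,-0.003,-0.002],"angular":[0,0,0],"claw":-1},{"slide":[-0.003,-0.003,-0.002],"angular":[0,0,0],"claw":-1},{"slide":[-0.003,-0.003,-0.002],"angular":[0,0,0],"claw":-1},{"slide":[-0.003,-0.003,-0.002],"angular":[0,0,0],"claw":-1},{"slide":[-0.003,-0.003,-0.002],"angular":[0,0,0],"claw":-1},{"slide":[-0.003,-0.003,-0.002],"angular":[0,0,0],"claw":-1},{"slide":[-0.003,-0.003,-0.002],"angular":[0,0,0],"claw":-1},{"slide":[-0.003,-0.003,-0.002],"angular":[0,0,0],"claw":-1},{"slide":[-0.003,-0.003,-0.002],"angular":[0,0,0],"claw":-1},{"slide":[-0.003,-0.003,-0.002],"angular":[0,0,0],"claw":-1}]'
python3 - <<'E'
from g import *
rel(pose(PF+.077*UD,25,15.5)); print(ctrl.get_state()['ft_force']@UD)
C=tool()
for c in("side","top"):
    im=ctrl.get_image(c)
    if c=="side": cv2.imwrite("pics/d.png",cv2.resize(im["color"][230:350,150:320],None,fx=4,fy=4)[:,:,::-1])
    W=cloud(im).reshape(-1,3)
    L=(W-C[:3,3])@C[:3,:3]
    k=(abs(L[:,0])<.02)&(abs(L[:,1])<.02)&(L[:,2]>.014)&(L[:,2]<.068)
    p=L[k];print(c,[(np.round(p[(p[:,2]>a)&(p[:,2]<a+.02)].mean(0),4).tolist(),int(((p[:,2]>a)&(p[:,2]<a+.02)).sum())) for a in(.014,.034,.05)])
E
```

```text
time: 11.45
position: [0.5271, 0.2828, 0.1625]
tool_rot: [1.714, 2.254, 0.497]
ft_force: [-17.7, -8.1, 22.9]
grip_width: 0.334
grip_force: 50.0
t 11.45 pos [0.5271 0.2828 0.1625] F [-17.7  -8.1  22.9] grip 0.334 50.0 q [ 0.37  0.02 -0.99  2.02  0.26  0.71 -0.51]
slide [-0.0005, -0.0031, -0.0425] ang [0.0014, 0.0071, 0.0015]
28.836602965110295
side [([0.0119, 0.0058, 0.0243], 68), ([0.0102, 0.0062, 0.0442], 65), ([0.0104, 0.0057, 0.0592], 58)]
top [([-0.0127, -0.0002, 0.0251], 24), ([-0.0118, 0.0029, 0.0448], 27), ([-0.0103, 0.0046, 0.0593], 33)]
```

View pics/d.png

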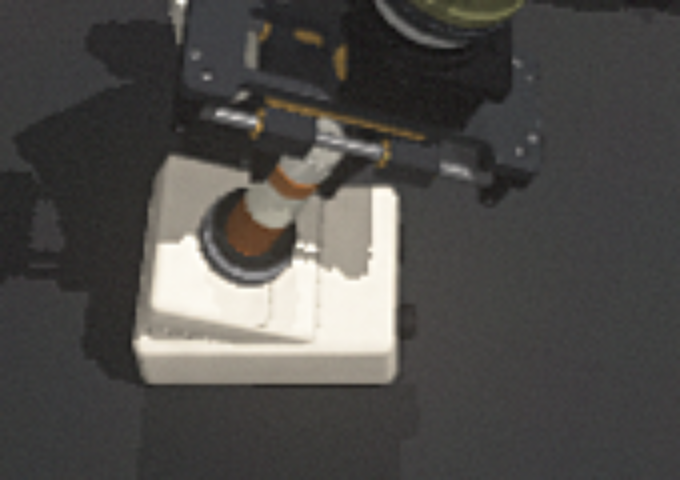

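The jar base sits inside the black ring at about (250,235). The 29 N of force means the dish is on its stop. I'll hold longer and measure how far the rim dropped.

```bash
python3 -m inch '[{"slide":[0,0,0],"angular":[0,0,0],"claw":-1},{"slide":[0,0,0],"angular":[0,0,0],"claw":-1},{"slide":[0,0,0],"angular":[0,0,0],"claw":-1},{"slide":[0,0,0],"angular":[0,0,0],"claw":-1},{"slide":[0,0,0],"angular":[0,0,0],"claw":-1},{"slide":[0,0,0],"angular":[0,0,0],"claw":-1},{"slide":[0,0,0],"angular":[0,0,0],"claw":-1},{"slide":[0,0,0],"angular":[0,0,0],"claw":-1},{"slide":[0,0,0],"angular":[0,0,0],"claw":-1},{"slide":[0,0,0],"angular":[0,0,0],"claw":-1}]'
python3 - <<'E'
from g import *
C=tool();s=ctrl.get_state();print(s["time"],s["ft_force"]@UD,s["grip_force"])
e1=np.array([-np.sin(np.radians(15.5)),np.cos(np.radians(15.5)),0]);e2=np.cross(e1,UD)
for nm,im in(("before",dict(np.load("side.npz"))),("now",ctrl.get_image("side")),("topb",dict(np.load("top.npz"))),("topnow",ctrl.get_image("top"))):
    W=cloud(im).reshape(-1,3)-PF;h=W@UD;a=W@e1;b=W@e2;r=np.hypot(a,b)
    k=(r>.0225)&(r<.0255)&(abs(h)<.025)
    k2=(r>.022)&(r<.027)&(h>-.025)&(h<.012)&(im["color"].reshape(-1,3).max(1)<110)
    print(nm,k.sum(),np.percentile(h[k],[10,25,50,75,90]).round(4),"ctr",a[k2].mean().round(4),b[k2].mean().round(4))
E
```

```text
time: 12.55
position: [0.5271, 0.2828, 0.1625]
tool_rot: [1.714, 2.254, 0.497]
ft_force: [-18.3, -8.0, 23.6]
grip_width: 0.335
grip_force: 50.0
12.55 29.711080008944542 50.031980434432626
before 122 [-0.0153 -0.0131  0.0051  0.0067  0.008 ] ctr 0.0026 0.0035
now 96 [-0.0161 -0.0147 -0.0076 -0.0059 -0.0047] ctr 0.0077 0.0061
topb 121 [-0.015  -0.0134  0.0055  0.0068  0.0078] ctr -0.0085 0.0013
topnow 72 [-0.0155 -0.0138 -0.0064 -0.0052 -0.0044] ctr -0.0141 0.0017
```

The rim dropped 12 mm and was held for over 2 s. Retracting along the dish axis.

```bash
python3 -m inch '[{"slide":[0,0,-0.02],"angular":[0,0,0],"claw":-1},{"slide":[0,0,-0.04],"angular":[0,0,0],"claw":-1},{"slide":[0,0,-0.07],"angular":[0,0,0],"claw":-1},{"slide":[0,0,-0.12],"angular":[0,0,0],"claw":-1},{"slide":[0,0,-0.18],"angular":[0,0,0],"claw":-1},{"slide":[0,0.03,-0.24],"angular":[0,0,0],"claw":-1},{"slide":[0,0.08,-0.3],"angular":[0.05,0,0],"claw":-1},{"slide":[0,0.13,-0.34],"angular":[0.1,0,0],"claw":-1},{"slide":[0,0.16,-0.36],"angular":[0.15,0,0],"claw":-1},{"slide":[0,0.16,-0.36],"angular":[0.15,0,0],"claw":-1}]'
python3 -c "
from g import *
rel(pose([.53,.05,.27],15,13));rel(pose([.53,-.10,.27],6,12))"
```

```text
time: 13.65
position: [0.5275, 0.2822, 0.2602]
tool_rot: [1.753, 2.302, 0.42]
ft_force: [-0.2, 1.0, -1.2]
grip_width: 0.336
grip_force: 50.0
t 13.65 pos [0.5275 0.2822 0.2602] F [-0.2  1.  -1.2] grip 0.336 50.0 q [ 0.39 -0.04 -0.96  1.83  0.09  0.99 -0.34]
slide [-0.8981, -0.2081, -0.1209] ang [0.1891, -0.0252, 0.0765]
t 13.65 pos [0.5275 0.2822 0.2602] F [-0.2  1.  -1.2] grip 0.336 50.0 q [ 0.39 -0.04 -0.96  1.83  0.09  0.99 -0.34]
slide [-1.4766, -0.3573, -0.1774] ang [0.4889, -0.0269, 0.1109]
```

```bash
python3 -m inch '[{"slide":[-0.07,-0.02,-0.01],"angular":[0.02,0,0.01],"claw":-1},{"slide":[-0.18,-0.04,-0.03],"angular":[0.05,0,0.02],"claw":-1},{"slide":[-0.3,-0.07,-0.05],"angular":[0.08,-0.01,0.03],"claw":-1},{"slide":[-0.42,-0.1,-0.06],"angular":[0.11,-0.01,0.04],"claw":-1},{"slide":[-0.54,-0.12,-0.08],"angular":[0.14,-0.02,0.05],"claw":-1},{"slide":[-0.66,-0.15,-0.1],"angular":[0.17,-0.02,0.06],"claw":-1},{"slide":[-0.78,-0.18,-0.11],"angular":[0.19,-0.02,0.07],"claw":-1},{"slide":[-0.86,-0.2,-0.12],"angular":[0.19,-0.02,0.08],"claw":-1},{"slide":[-0.9,-0.21,-0.12],"angular":[0.19,-0.02,0.08],"claw":-1},{"slide":[-0.9,-0.21,-0.12],"angular":[0.19,-0.02,0.08],"claw":-1}]'
python3 -c "
from g import *
rel(pose([.54,-.17,.26],4,11.65))"
```

```text
time: 14.65
position: [0.5275, 0.0472, 0.2677]
tool_rot: [1.851, 2.319, 0.301]
ft_force: [-0.3, 1.2, -1.3]
grip_width: 0.336
grip_force: 50.0
t 14.65 pos [0.5275 0.0472 0.2677] F [-0.3  1.2 -1.3] grip 0.336 50.0 q [ 0.57 -0.14 -0.62  1.88 -0.14  1.12  0.21]
slide [-0.8585, -0.1468, -0.0073] ang [0.358, -0.0077, 0.0378]
```

```bash
python3 -m inch '[{"slide":[-0.07,-0.02,0],"angular":[0.03,0,0],"claw":-1},{"slide":[-0.18,-0.04,0],"angular":[0.08,0,0.01],"claw":-1},{"slide":[-0.3,-0.06,0],"angular":[0.13,0,0.02],"claw":-1},{"slide":[-0.42,-0.08,0],"angular":[0.18,0,0.02],"claw":-1},{"slide":[-0.54,-0.1,0],"angular":[0.23,0,0.03],"claw":-1},{"slide":[-0.66,-0.12,0],"angular":[0.28,0,0.03],"claw":-1},{"slide":[-0.76,-0.14,0],"angular":[0.33,-0.01,0.04],"claw":-1},{"slide":[-0.83,-0.15,0],"angular":[0.36,-0.01,0.04],"claw":-1},{"slide":[-0.86,-0.15,0],"angular":[0.36,-0.01,0.04],"claw":-1},{"slide":[-0.86,-0.15,0],"angular":[0.36,-0.01,0.04],"claw":-1}]'
python3 -c "
from g import *
rel(pose([.58,-.3207,.23],0,11.65))"
```

```text
time: 15.65
position: [0.5411, -0.1689, 0.2586]
tool_rot: [1.955, 2.401, 0.083]
ft_force: [-0.1, 0.6, -0.8]
grip_width: 0.341
grip_force: 50.0
t 15.65 pos [ 0.5411 -0.1689  0.2586] F [-0.1  0.6 -0.8] grip 0.341 50.0 q [ 0.7   0.11 -0.46  1.66  0.02  1.31  0.45]
slide [-0.6262, 0.0212, 0.1165] ang [0.1331, 0.0005, 0.0021]
```

```bash
python3 -m inch '[{"slide":[-0.07,0,0],"angular":[0.02,0,0],"claw":-1},{"slide":[-0.18,0.01,0.02],"angular":[0.05,0,0],"claw":-1},{"slide":[-0.3,0.01,0.04],"angular":[0.08,0,0],"claw":-1},{"slide":[-0.42,0.02,0.07],"angular":[0.11,0,0],"claw":-1},{"slide":[-0.53,0.02,0.1],"angular":[0.13,0,0],"claw":-1},{"slide":[-0.6,0.02,0.11],"angular":[0.13,0,0],"claw":-1},{"slide":[-0.626,0.02,0.116],"angular":[0.13,0,0],"claw":-1},{"slide":[-0.626,0.02,0.116],"angular":[0.13,0,0],"claw":-1},{"slide":[-0.626,0.02,0.116],"angular":[0.13,0,0],"claw":-1},{"slide":[-0.626,0.02,0.116],"angular":[0.13,0,0],"claw":-1}]'
python3 - <<'E'
from g import *
from scipy.optimize import least_squares
rel(pose([.58,-.3207,.084],0,11.65))
C=tool();Q=[]
for c in("side","top"):
    im=ctrl.get_image(c)
    cv2.imwrite(f"pics/e_{c}.png",cv2.resize(im["color"][60:180,200:360] if c=="side" else im["color"][130:250,300:460],None,fx=4,fy=4)[:,:,::-1])
    L=(cloud(im).reshape(-1,3)-C[:3,3])@C[:3,:3]
    k=(abs(L[:,0])<.022)&(abs(L[:,1])<.022)&(L[:,2]>.016)&(L[:,2]<.085);p=L[k]
    Q.append(p);print(c,len(p),np.percentile(p[:,2],[90,98,100]).round(4))
def f(v,p): return np.hypot(p[:,0]-v[0]-v[2]*p[:,2],p[:,1]-v[1]-v[3]*p[:,2])-.015
for p in Q+[np.vstack(Q)]:
    r=least_squares(f,[0,0,0,0],args=(p,),loss="soft_l1",f_scale=.002);print(r.x.round(4),r.cost)
E
```

```text
time: 16.65
position: [0.5797, -0.3194, 0.2314]
tool_rot: [1.979, 2.437, 0.001]
ft_force: [0.6, -0.2, -1.5]
grip_width: 0.334
grip_force: 50.0
t 16.65 pos [ 0.5797 -0.3194  0.2314] F [ 0.6 -0.2 -1.5] grip 0.334 50.0 q [ 0.75  0.37 -0.38  1.41  0.14  1.38  0.58]
slide [-0.0044, -0.0012, 0.5896] ang [0.0041, 0.0026, 0.0059]
side 162 [0.0703 0.0755 0.078 ]
top 184 [0.0708 0.0756 0.077 ]
[ 0.0022  0.0018 -0.0358 -0.0087] 0.00018377429993704877
[ 0.0014  0.0006 -0.0188  0.0067] 2.3126075972905716e-05
[ 0.0018  0.0011 -0.0258 -0.0008] 0.0002123695047892597
```

View pics/e_side.png

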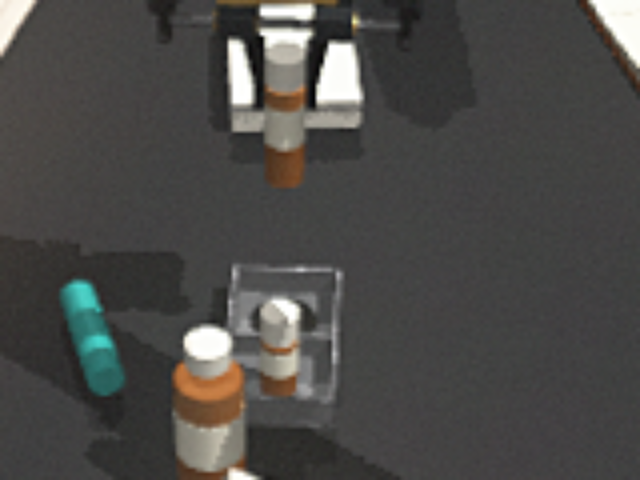

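The jar hangs upright above the mat, jar base at (285,180) and mat at (283,315) in the crop. Its tilt in the hand is only about 1.5°, so I'll lower it.

```bash
python3 -m inch '[{"slide":[-0.004,0,0.06],"angular":[0,0,0],"claw":-1},{"slide":[-0.004,0,0.15],"angular":[0,0,0],"claw":-1},{"slide":[-0.004,0,0.25],"angular":[0,0,0],"claw":-1},{"slide":[-0.004,0,0.35],"angular":[0,0,0],"claw":-1},{"slide":[-0.004,0,0.44],"angular":[0,0,0],"claw":-1},{"slide":[-0.004,0,0.5],"angular":[0,0,0],"claw":-1},{"slide":[-0.004,0,0.54],"angular":[0,0,0],"claw":-1},{"slide":[-0.004,0,0.56],"angular":[0,0,0],"claw":-1},{"slide":[-0.004,0,0.57],"angular":[0,0,0],"claw":-1},{"slide":[-0.004,0,0.57],"angular":[0,0,0],"claw":-1}]'
python3 -c "
from g import *
rel(pose([.58,-.3207,.084],0,11.65))"
```

```text
time: 17.75
position: [0.5801, -0.3224, 0.0886]
tool_rot: [1.982, 2.434, 0.0]
ft_force: [-0.4, 0.2, -1.3]
grip_width: 0.337
grip_force: 50.0
t 17.75 pos [ 0.5801 -0.3224  0.0886] F [-0.4  0.2 -1.3] grip 0.337 50.0 q [ 0.74  0.47 -0.36  1.57  0.18  1.13  0.55]
slide [0.0069, 0.0011, 0.0183] ang [0.0036, 0.0036, 0.0018]
```

```bash
python3 -m inch '[{"slide":[0.003,0,0.005],"angular":[0,0,0],"claw":-1},{"slide":[0.003,0,0.01],"angular":[0,0,0],"claw":-1},{"slide":[0.003,0,0.014],"angular":[0,0,0],"claw":-1},{"slide":[0.003,0,0.018],"angular":[0,0,0],"claw":-1},{"slide":[0.003,0,0.018],"angular":[0,0,0],"claw":-1},{"slide":[0.003,0,0.018],"angular":[0,0,0],"claw":-1}]'
python3 -c "
from g import *
rel(pose([.58,-.3207,.084],0,11.65))"
```

```text
time: 18.35
position: [0.5799, -0.3218, 0.0847]
tool_rot: [1.982, 2.434, 0.0]
ft_force: [-1.8, 0.6, 6.0]
grip_width: 0.334
grip_force: 50.0
t 18.35 pos [ 0.5799 -0.3218  0.0847] F [-1.8  0.6  6. ] grip 0.334 50.0 q [ 0.74  0.48 -0.36  1.57  0.18  1.12  0.55]
slide [0.0041, 0.0014, 0.0027] ang [0.0033, 0.0039, 0.0016]
```

It's in contact at about 7 N. Easing the grip, then opening.

```bash
python3 -m inch '[{"slide":[0,0,0],"angular":[0,0,0],"claw":-1},{"slide":[0,0,-0.002],"angular":[0,0,0],"claw":-1},{"slide":[0,0,-0.002],"angular":[0,0,0],"claw":-0.25},{"slide":[0,0,-0.002],"angular":[0,0,0],"claw":-0.2},{"slide":[0,0,-0.002],"angular":[0,0,0],"claw":-0.1},{"slide":[0,0,-0.002],"angular":[0,0,0],"claw":0.2},{"slide":[0,0,-0.002],"angular":[0,0,0],"claw":0.5},{"slide":[0,0,-0.002],"angular":[0,0,0],"claw":0.5},{"slide":[0,0,-0.002],"angular":[0,0,0],"claw":0.5},{"slide":[0,0,-0.002],"angular":[0,0,0],"claw":0.5}]' 6
python3 -c "
from g import *
rel(pose([.58,-.3207,.184],0,11.65))"
```

```text
time: 19.35
position: [0.5795, -0.3215, 0.084]
tool_rot: [1.982, 2.435, 0.0]
ft_force: [0.4, 0.4, 0.2]
grip_width: 0.735
grip_force: 0.0
t 19.35 pos [ 0.5795 -0.3215  0.084 ] F [0.4 0.4 0.2] grip 0.735 0.0 q [ 0.74  0.48 -0.36  1.57  0.18  1.12  0.55]
slide [0.0024, 0.003, -0.3999] ang [0.0021, 0.0024, 0.0019]
```

```bash
python3 -m inch '[{"slide":[0,0,-0.04],"angular":[0,0,0],"claw":0.5},{"slide":[0,0,-0.1],"angular":[0,0,0],"claw":0.5},{"slide":[0,0,-0.2],"angular":[0,0,0],"claw":0.5},{"slide":[0,0,-0.3],"angular":[0,0,0],"claw":0.5},{"slide":[0,0,-0.42],"angular":[0,0,0],"claw":0.5},{"slide":[0,0,-0.55],"angular":[0,0,0],"claw":0.5},{"slide":[0,0,-0.6],"angular":[0,0,0],"claw":0.5},{"slide":[0,0,-0.6],"angular":[0,0,0],"claw":0.5},{"slide":[0,0,-0.6],"angular":[0,0,0],"claw":0.5}]'
python3 - <<'E'
from g import *
print(tool()[:3,3])
for c in("side","top"):
    im=ctrl.get_image(c);W=cloud(im).reshape(-1,3)
    if c=="side": cv2.imwrite("pics/f.png",cv2.resize(im["color"][60:240,180:380],None,fx=3,fy=3)[:,:,::-1])
    for nm,ctr,z0,z1 in(("jartop",(.58,-.3207),.108,.125),("ba",(.589,-.137),.13,.15),("bb",(.6395,.138),.13,.15),("sc",(.564,-.244),.078,.09)):
        k=(np.hypot(W[:,0]-ctr[0],W[:,1]-ctr[1])<.03)&(W[:,2]>z0)&(W[:,2]<z1);print(c,nm,k.sum(),W[k].mean(0).round(4),W[k].std(0).round(4))
    r=np.linalg.norm(W-PF,axis=1);k=r<.012;print(" floor h",np.median((W[k]-PF)@UD))
E
```

```text
time: 20.25
position: [0.5789, -0.3212, 0.2333]
tool_rot: [1.983, 2.436, -0.001]
ft_force: [-0.1, 0.2, -0.7]
grip_width: 0.753
grip_force: 0.0
[ 0.57888115 -0.32124548  0.23327854]
side jartop 66 [ 0.5797 -0.3167  0.116 ] [0.0079 0.0085 0.0027]
side ba 100 [ 0.5889 -0.1357  0.1388] [0.0085 0.0097 0.003 ]
side bb 146 [0.6395 0.1408 0.1389] [0.0087 0.0091 0.003 ]
side sc 60 [ 0.5642 -0.243   0.084 ] [0.0076 0.0086 0.0025]
 floor h 0.0005682963737520798
top jartop 146 [ 0.5794 -0.319   0.116 ] [0.0076 0.0079 0.0022]
top ba 183 [ 0.5889 -0.1382  0.1394] [0.0087 0.0084 0.002 ]
top bb 187 [0.6389 0.1367 0.1391] [0.0088 0.0087 0.0023]
top sc 128 [ 0.5641 -0.2449  0.0835] [0.0075 0.0077 0.0015]
 floor h 0.0004843895366634581
```

View pics/f.png

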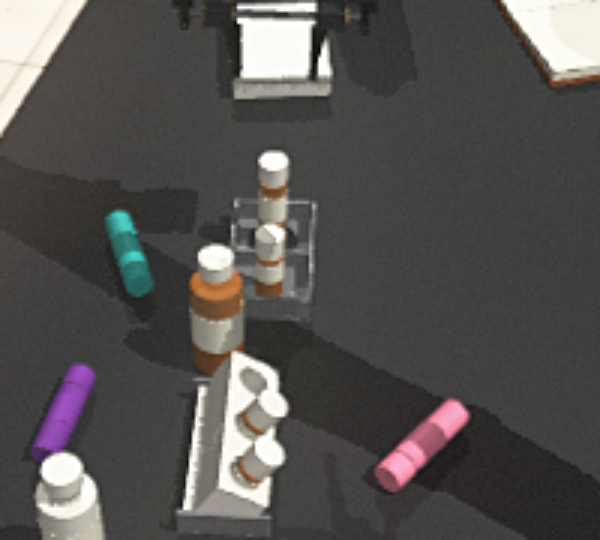

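The jar stands upright on the mat at (273,190), and the rack pocket at (255,375) is empty. Nothing else has moved, the dish is back up, and the gripper is clear.

```bash
python3 -c "
from bench import ctrl
print(ctrl.close_job())"
```

```text
the job is handed in; nothing more can be done
None
```

The tall jar held the mixer dish fully down for over 2 s and now stands upright on the mat, let go; by the camera measurements the dish is back up and the other jars and both bottles haven't moved. The job is handed in, but no verdict was returned.

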